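# Set the grinder's tool rest with a feeler gauge

### The job

Set the right-hand tool rest of the bench grinder with the 3 mm feeler gauge, the one with the plain straight handle. Stand the gauge in the gap with its blade between wheel and rest, let go of it and gently push the rest in until it nips the blade, take your hand off, then draw the gauge straight up by its handle: it must come out with a light, steady drag, never squeezed hard. Put the gauge back in its empty slot in the wooden block, leave the rest as set, and leave everything else on the bench alone.

Things in the scene. Friction and masses are not known exactly. Their poses are not given: they have to be found in the camera images.
- thin_gauge: 3 mm steel feeler gauge, 90 g, plain straight handle, no crossbar; stands in a slot of the block at the start. Origin: middle of the blade at the shoulder's underside; z up, y along the blade's width, x normal to it, away from the shoulder (robot's far side). Blade x +-1.5, y +-12, down to z -35 mm (last 4 mm thinner). Shoulder x -24 to +1.5, z 0 to 8 mm: stands on the rest or block, stably
- gauge_grip (a point): centre of the thin gauge's handle: 9 mm to -x of its origin and 34 mm above it. The handle is 14 mm (x), 24 mm (y), from 8 to 54 mm above the origin: grasp it across its 24 mm (along gauge y). In the gap the gauge's x points to the wheel, its shoulder lies on the rest
- thick_gauge: the other gauge, same form with a 6 mm blade and a 46 mm crossbar (along y) on top of the handle, in the other slot; not used
- gauge_block: heavy wooden block, 125 (x) x 62 (y) x 46 mm, fixed; origin at the centre of its underside; two slots in its top, 9 mm (x) by 28 mm (y), 40 mm deep
- slot_near (a point): centre of the mouth of the block's nearer slot (block x = -26 mm), on its top face; a gauge in the slot has its origin here, within the slot's play
- slot_far (a point): centre of the mouth of the block's farther slot (block x = +36 mm), same height
- grinder: grey double-ended bench grinder, bolted down: base 155 x 190 mm, motor along y, a wheel in a guard at each end (guards 140 mm across, 182 mm high, cut off upright 26 mm in front of the spindle); origin on the bench under the motor's middle; x to the back, y along the spindle to the left; spindle 112 mm high; the right wheel (20 mm wide) has its mid plane at y -115 mm
- tool_rest (a joint): slide of the right-hand tool rest, m; grows as the rest moves toward the wheel (grinder +x). Its clamp is only snug: it slides against about 7 N of friction and stays where it is left. Once the blade is nipped it stops and the push rises: about 12 N in all is plenty, and a blade so nipped then draws out with a drag of some 3 to 10 N
- rest_edge (a point): middle of the right tool rest's top edge next to the wheel; moves with it; axes as the grinder's. The rest is a steel plate 50 (x) x 58 (y) x 8 mm, top 116 mm above the bench. The wheel is worn by an unknown amount: its front face lies 55 to 70 mm in front of the grinder's origin, at spindle height, so the gap, 6 to 26 mm at the start, is not known and the fit must be felt
- rest_lip (a point): middle of the front face (toward the robot) of the rest's turned-down lip, 58 mm wide, 26 mm high: push here along grinder +x. The point is 50 mm in front of rest_edge and 13 mm below the rest's top
- glasses_case: black folding spectacle case, 56x158x42 mm; bystander, origin at its underside. At the back left of the bench, beyond it, stand cartons and clear boxes up to 270 mm high: keep the arm clear of them
- tape_measure: tape measure standing on its foot, 32x79x62 mm; bystander, origin at its underside
- strap_roll: roll of perforated steel strap lying flat, 69 mm across, 19 mm high; bystander, origin at its underside
- yellow_screwdriver: screwdriver with yellow handle, 202 mm long; bystander, origin at its underside
- line_spool: white spool of cord standing, 53 mm across, 50 mm high; bystander, origin at its underside
- plug_carton: small red carton, 26x27x34 mm; bystander, origin at its underside

How it is judged (in metres and radians):
On the way, in this order (a step that is already met when the one before it is completed fails the run):
1. the 3 mm gauge stands in the gap by its shoulder on the rest, the rest pushed in so that the blade is nipped between wheel and rest, with the fingers off both (z of thin_gauge in the frame of rest_edge between -0.003 and 0.003 m and x of thin_gauge in the frame of rest_edge between 0 and 0.006 m and y of thin_gauge in the frame of rest_edge between -0.009 and 0.009 m and contact force between thin_gauge and wheel_c0 above 2 N and contact force between the fingers and thin_gauge below 0.2 N and contact force between the fingers and tool_rest below 0.2 N), for 0.2 s.
2. the gauge, held in the fingers, is drawn up 4 to 30 mm while the blade still rubs on the wheel (1 to 16 N) (z of thin_gauge in the frame of rest_edge between 0.004 and 0.03 m and contact force between thin_gauge and wheel_c0 between 1 and 16 N and contact force between the fingers and thin_gauge above 1 N), for 0.05 s.
At the end, for the whole second after the job is handed in: the gap between right wheel and rest is the blade's 3 mm within 1 mm; the 3 mm gauge is back in its slot in the block: blade fully down (shoulder on the block within 4 mm), within 6 mm of the slot's centre, upright within 0.12 rad, released and at rest (horizontal distance between rest_edge and wheel_c0 between 0.0645 and 0.0665 m and ((horizontal distance between thin_gauge and slot_near below 0.006 m and z of thin_gauge in the frame of slot_near between -0.003 and 0.004 m) or (horizontal distance between thin_gauge and slot_far below 0.006 m and z of thin_gauge in the frame of slot_far between -0.003 and 0.004 m)) and angle between thin_gauge's own z axis and vertical below 0.12 rad and linear speed of thin_gauge below 0.02 m/s and contact force between the fingers and thin_gauge below 0.1 N); the robot touches nothing.
It fails at once if the blade is squeezed against the wheel with more than 16 N (contact force between thin_gauge and wheel_c0 above 16 N).
It fails at once if the rest is pushed with more than 23 N (contact force between the fingers and tool_rest above 23 N).
It fails at once if the other gauge is moved by more than 15 mm (distance of thick_gauge from where it was at the start of the episode above 0.015 m).
It fails at once if a bystander is moved by more than 20 mm (distance of any of glasses_case, tape_measure, strap_roll, yellow_screwdriver, line_spool, plug_carton from where it was at the start of the episode above 0.02 m).
It also fails if it takes over 70 s, if anything falls off the work surface, if the arm or the gripper's body presses on something with over 40 N, if the wrist force passes 120 N, or if a joint passes its speed limit or range.

### The arm

A 6-joint arm with a two-finger parallel gripper is mounted at the origin on a cart in front of the work surface, level with it; the furniture and walls round the work are solid. World frame = base frame: x ahead of the robot, y to its left, z up, the work surface at z = 0. Lengths are in m, angles in degrees, forces in N, time in s.
With the tool pointing down it reaches from about 0.25 to 0.725 m from the base axis. Payload 9.7 kg.
Tool frame: the origin (TCP) lies midway between the tips of the shut fingers; the grasp point (between the pads) lies 19 mm behind it; z points along the fingers, y is the line along which they close (so a half turn about z gives the same grasp; the last joint's range is limited). The gripper opens to 85 mm and grips with 20 to 120 N. Pads are 22 mm wide; open, the fingers measure 114 mm over their backs; the gripper's body (76 mm by 85 mm) begins 54 mm behind the grasp point. The pads swing forward as they close: fully open they stand 13 mm farther back than shut.
Start: joints at [-76.604, 4.979, 10.078, 95.1, 0, 90], TCP at [0.127, -0.535, 0.231] pointing down, gripper open.
Joint ranges: [-179.16, 179.16], [-48.56, 103.87], [-65.8, 70.77], [-126.05, 130.52], [-82.76, 87.17], [-180, 180]. Speed limits (degrees/s): [127.2, 127.2, 147.25, 180, 180, 180].

### API

Orientations are given as a 3x3 rotation matrix whose columns are the frame's x, y, z axes.
In Python, from plant import monitor, optics, ticket gives the robot as it stands.
- The arm moves only by the tool play_rows, never from a script. Its arguments are lists of equal length, an entry for each row: "offset": the shift along the tool's x, y, z each as a share of 1 m, from -1 to 1, a list of three; "twist": the turn about the tool's z as a share of 90 degrees, from -1 to 1. In form: {"offset": [[dx, dy, dz], ...], "twist": [twist, ...]}. A call has 1 to 5 rows; each row is the pose to reach, as a shift and turn from the pose commanded when the call began, along the tool's axes at that moment; what a row does not reach only later rows make up. A row lasts 1/12 s, in which the tool goes at most 41.7 mm and 7.16 degrees, less where a joint would pass 70% of its speed; a pose out of reach is approached as far as the arm can. A call with a number of a shift or a turn outside -1 to 1 is refused whole. A call with a gripper value outside its range is refused whole. "claw" is the opening, from -1 (shut) to 1 (fully open), set as the call begins (left out, the last holds). The fingers move at their own pace and stop on an object; "grip_force" is the grip in N (left out, the last holds). Time passes only in rows, so rows that repeat a pose let the fingers close. It gives the time, the measured TCP pose, the force, the opening and the grip force at its end, in the units of the state.
- monitor.observe(): the state, without advancing time (a new reading comes with each control period).
- optics.get_image(name): name is "side" or "top" or "wrist"; returns (picture, depth): 400x640x3 uint8, red, green, blue; 400x640 float32, m along the optical axis (not along the pixel's ray), 0 where there is no reading.
- optics.camera_info(name): a dict with "K" (3x3 intrinsics, pixels), "eye" and "orientation" of the camera in the world. Camera axes: x right, y up, looking along -z (the intrinsics and any distortion apply to the point x, -y, -z); pixel columns grow to the right and rows downward; lengths in m; the calibration is good to about 2 mm. A picture is of the moment at which its call begins: read the wrist's pose just before it. camera_info takes no time and is no camera call; for the wrist camera it gives the pose at the moment of the call.
- ticket.finish_job(): hands the job in; it is judged then, once.
Trained networks look in the newest picture that a camera, given by its name, has taken for a name from the list of things; names that differ only in an ending like _2 or _b are one class to them, and where a whole thing is asked for, a point or a joint stands for the part that bears it (a point fixed in the world has none). Each returns a list of dicts, best first, with "confidence" (0 to 1); they miss things now and then, are a little off and sometimes report something else, mostly with a low value. They report only what shows in the picture. A call takes as long as a camera call.
- optics.recognise(camera, target): "box" ([left, top, right, bottom] in pixels, round what is visible of it).
- optics.masks_of(camera, target): "mask" (400x640 bool, what is visible of it) and "box" ([left, top, right, bottom] in pixels, round what is visible of it).
The state is a dict: "clock": time; "q": joint angles; "qd": joint speeds; "joint_torque": joint torques, N m; "position": TCP position; "tcp_rot": TCP orientation; "wrist_force": force on the tool from outside, world axes, zero at the start; "ft_torque": the same for the moment, N m; "gripper_width": opening from 0.0 (shut) to 1.0 (fully open); "grasp_force": force on a finger pad.
Only numpy, scipy, OpenCV 4.12 (cv2) and the standard library are available. Lean on these libraries where they do the work, as an engineer would, in place of code of your own. Each camera call takes 0.05 s, during which the arm holds its last target. There are 200 camera calls.

## Working session

There is one attempt and no reset: what is moved stays moved. The work goes in short steps, Python scripts to look and compute and a tool call to move; the robot and the scene stay as the last step left them, time stands still between calls to the robot, and variables do not carry over. Pictures are saved under pics/ and viewed, at most 10 in all, crops included, and the job is handed in when it is done.

Besides the shell and the picture viewer there is one more tool, called in YAML: its name, and indented under it one key for each argument. play_rows: Moves the arm, as the interface text tells. Shift numbers are shares of 1 m and turn numbers shares of 90 degrees, none past 1 either way. Its arguments: {"type":"object","properties":{"offset":{"type":"array","items":{"type":"array","items":{"type":"number","minimum":-1,"maximum":1}}},"twist":{"type":"array","items":{"type":"number","minimum":-1,"maximum":1}},"claw":{"type":"number"},"grip_force":{"type":"number"}},"required":["offset","twist"]}

```bash
ls; mkdir -p pics; cat > h.py <<'E'
import numpy as np, cv2
from plant import monitor, optics, ticket
def world(cam, uv, depth, info=None):
    i=info or optics.camera_info(cam); K=np.array(i["K"]); R=np.array(i["orientation"]); e=np.array(i["eye"])
    uv=np.atleast_2d(uv).astype(float); d=np.atleast_1d(depth)
    x=(uv[:,0]-K[0,2])/K[0,0]*d; y=(uv[:,1]-K[1,2])/K[1,1]*d
    return np.stack([x,-y,-d],1)@R.T+e
def cloud(cam, depth, mask=None, info=None):
    m=depth>0
    if mask is not None: m&=mask
    v,u=np.nonzero(m); return world(cam,np.stack([u,v],1),depth[v,u],info)
E
python3 - <<'E'
from h import *
s=monitor.observe(); print(s)
out=[]
for c in ("side","top"):
    im,d=optics.get_image(c); cv2.imwrite(f"pics/{c}0.png",im[:,:,::-1]); np.savez(f"{c}0.npz",im=im,d=d)
    i=optics.camera_info(c); print(c,i)
    for t in ["thin_gauge","thick_gauge","gauge_block","grinder","tool_rest","glasses_case","tape_measure","strap_roll","yellow_screwdriver","line_spool","plug_carton"]:
        for r in optics.masks_of(c,t)[:2]:
            p=cloud(c,d,r["mask"])
            if len(p): print(c,t,round(r["confidence"],2),np.round(r["box"]),"lo",np.percentile(p,3,0).round(3),"hi",np.percentile(p,97,0).round(3),len(p))
E
```

```text
pics
{'clock': 0.0, 'q': array([-7.66038890e+01,  5.01154274e+00,  1.00328441e+01,  9.51004265e+01,
        5.49428999e-04,  9.00007694e+01]), 'qd': array([ 0.18013349, -0.08022664,  0.0646804 , -0.09902079,  0.05119673,
        0.14474593]), 'joint_torque': array([-1.08964665e-03, -5.20395613e+01,  4.64799070e+01,  1.65873062e-02,
       -1.29728735e-05,  8.83116940e-06]), 'position': array([ 0.12737089, -0.53479627,  0.23056441]), 'tcp_rot': array([[ 9.72794720e-01,  2.31668592e-01, -3.10622911e-04],
       [ 2.31668800e-01, -9.72793789e-01,  1.34564133e-03],
       [ 9.57079153e-06, -1.38099441e-03, -9.99999046e-01]]), 'wrist_force': array([0.56201366, 0.19218837, 0.40597942]), 'ft_torque': array([ 0.04541727, -0.00354836, -0.045382  ]), 'grasp_force': 0.0, 'gripper_width': 0.9984471907430151}
side {'K': array([[438.06832671,   0.        , 316.34720571],
       [  0.        , 438.06832671, 193.8512032 ],
       [  0.        ,   0.        ,   1.        ]]), 'eye': array([ 0.21328298, -0.85901409,  0.78660357]), 'orientation': array([[ 8.91033853e-01,  3.01517571e-01, -3.39331443e-0
[... 2358 characters left out ...]
  0.119] 730
top glasses_case 0.58 [151. 245. 221. 306.] lo [0.372 0.056 0.   ] hi [0.484 0.181 0.044] 1847
top glasses_case 0.4 [318. 118. 347. 145.] lo [ 0.737 -0.242  0.001] hi [ 0.781 -0.196  0.051] 497
top tape_measure 0.84 [343. 149. 360. 178.] lo [ 0.643 -0.273  0.007] hi [ 0.709 -0.243  0.063] 402
top strap_roll 0.71 [322. 244. 348. 274.] lo [ 0.42 -0.24 -0.  ] hi [ 0.484 -0.184  0.022] 145
top yellow_screwdriver 0.6 [210. 288. 292. 326.] lo [ 0.313 -0.076 -0.001] hi [0.384 0.064 0.029] 660
top line_spool 0.73 [320. 114. 345. 145.] lo [ 0.737 -0.242  0.001] hi [ 0.782 -0.196  0.051] 500
top plug_carton 0.62 [425. 171. 441. 188.] lo [ 0.615 -0.46   0.006] hi [ 0.642 -0.434  0.037] 164
```

```bash
python3 - <<'E'
from h import *
a=cv2.imread("pics/side0.png")[80:310,180:430]; a=cv2.resize(a,None,fx=2.4,fy=2.4,interpolation=cv2.INTER_CUBIC)
cv2.imwrite("pics/side0c.png",a)
def rect(xy,n): 
    r=cv2.minAreaRect((xy*1000).astype(np.float32)); print(n,r)
for c in("side","top"):
    z=np.load(c+"0.npz"); p=cloud(c,z["d"])
    def sel(x0,x1,y0,y1,z0,z1): return p[(p[:,0]>x0)&(p[:,0]<x1)&(p[:,1]>y0)&(p[:,1]<y1)&(p[:,2]>z0)&(p[:,2]<z1)]
    q=sel(.44,.61,-.4,-.28,.040,.052); rect(q[:,:2],c+" block top"); print(np.median(q[:,2]))
    q=sel(.53,.6,-.38,-.31,.090,.112); rect(q[:,:2],c+" thin top"); print(np.median(q[:,2]),q.mean(0))
    q=sel(.46,.52,-.38,-.29,.090,.115); rect(q[:,:2],c+" thick top"); print(np.median(q[:,2]))
    q=sel(.49,.66,-.16,-.06,.108,.124); rect(q[:,:2],c+" rest top"); print(np.median(q[:,2]),len(q))
    q=sel(.49,.8,-.2,.2,.165,.20); rect(q[:,:2],c+" guards high"); print(len(q))
E
```

```text
side block top ((523.2066650390625, -342.2920227050781), (65.63139343261719, 126.08735656738281), 77.8562240600586)
0.04657045719720515
side thin top ((548.7067260742188, -348.8364562988281), (24.197717666625977, 13.558823585510254), 80.39525604248047)
0.0996803563994828 [ 0.54774061 -0.35080614  0.09827132]
side thick top ((488.27972412109375, -334.57110595703125), (46.59636688232422, 13.79918098449707), 75.17570495605469)
0.10169331281362348
side rest top ((588.2634887695312, -98.67745971679688), (139.99819946289062, 75.33432006835938), 3.548776865005493)
0.11629593339660765 582
side guards high ((644.31298828125, 13.246368408203125), (80.96211242675781, 266.16217041015625), 3.1591813564300537)
647
top block top ((522.4892578125, -339.80401611328125), (62.69443893432617, 125.38372802734375), 77.04539489746094)
0.0462181884993379
top thin top ((548.6320190429688, -344.9284362792969), (23.055479049682617, 13.793865203857422), 77.49283599853516)
0.09959904134341174 [ 0.54811715 -0.34447865  0.0989884 ]
top thick top ((488.3512268066406, -331.70758056640625), (45.75585174560547, 14.17277717590332), 75.39082336425781)
0.10185205710646816
top rest top ((587.5009765625, -96.560546875), (138.61624145507812, 70.30934143066406), 3.195013999938965)
0.11618234198399757 782
top guards high ((644.0665893554688, 16.55023193359375), (83.29240417480469, 264.3670959472656), 3.2658956050872803)
1338
```

View pics/side0c.png

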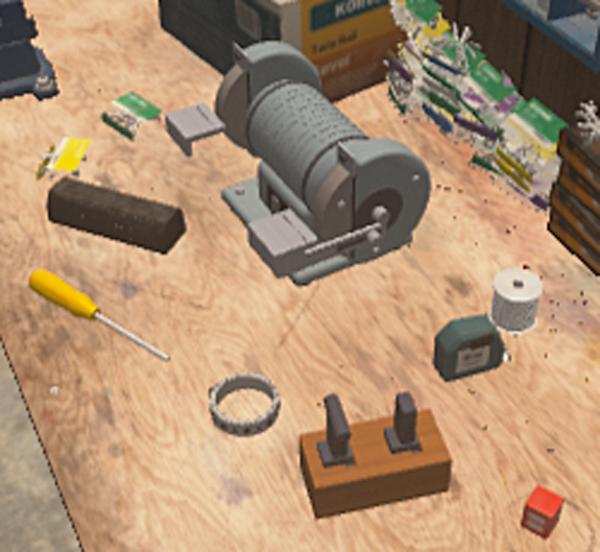

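View pics/top0.png

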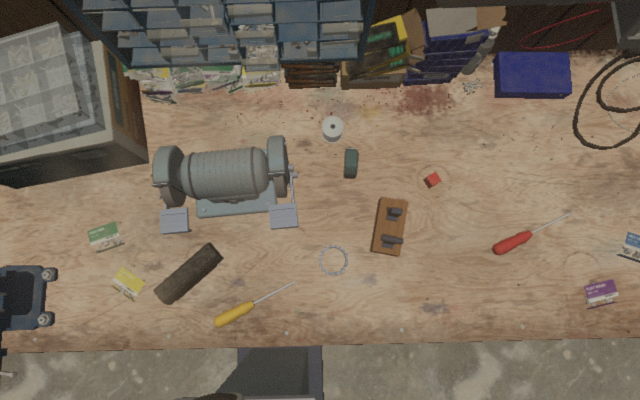

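The side view shows the plain-handled gauge at crop (405,420), which is the block's far slot, and the crossbar gauge at (335,430). The right rest is at about (290,240). The top view agrees: plain gauge (393,212), crossbar gauge (391,241), right rest (284,216). I'm moving above the plain gauge now.

play_rows:
  offset:
    - [0.197,-0.037,0]
    - [0.197,-0.037,0]
    - [0.197,-0.037,0]
    - [0.197,-0.037,0]
    - [0.197,-0.037,0]
  twist: [0,0,0,0,0]
  claw: 1

```text
clock: 1.62
position: [0.3126, -0.452, 0.2314]
tcp_rot: [[0.973, 0.232, 0.0], [0.232, -0.973, -0.0], [0.0, 0.0, -1.0]]
wrist_force: [-0.2, -0.2, 0.4]
gripper_width: 1.0
grasp_force: 0.0
```

play_rows:
  offset:
    - [0.197,-0.037,0]
    - [0.197,-0.037,0]
    - [0.197,-0.037,0]
    - [0.197,-0.037,0]
    - [0.197,-0.037,0]
  twist: [0,0,0,0,0]

```text
clock: 2.03
position: [0.496, -0.3701, 0.2311]
tcp_rot: [[0.973, 0.233, 0.0], [0.233, -0.973, 0.0], [0.0, -0.0, -1.0]]
wrist_force: [0.0, -1.3, 1.0]
gripper_width: 1.002
grasp_force: 0.0
```

play_rows:
  offset:
    - [0.06,-0.011,0]
    - [0.06,-0.011,0]
    - [0.06,-0.011,0]
    - [0.06,-0.011,0]
    - [0.06,-0.011,0]
  twist: [0.07,0.14,0.21,0.289,0.289]

```text
clock: 2.45
position: [0.5499, -0.3467, 0.2308]
tcp_rot: [[0.975, -0.223, -0.001], [-0.223, -0.975, 0.0], [-0.001, -0.0, -1.0]]
wrist_force: [0.0, -0.6, -0.3]
gripper_width: 1.003
grasp_force: 0.0
```

```bash
python3 - <<'E'
from h import *
s=monitor.observe(); i=optics.camera_info("wrist"); im,d=optics.get_image("wrist"); cv2.imwrite("pics/w1.png",im[:,:,::-1])
print(s["position"],s["q"].round(1),i["eye"],np.round(i["orientation"],3).tolist(),i["K"][0,0])
p=cloud("wrist",d,None,i)
def sel(x0,x1,y0,y1,z0,z1): return p[(p[:,0]>x0)&(p[:,0]<x1)&(p[:,1]>y0)&(p[:,1]<y1)&(p[:,2]>z0)&(p[:,2]<z1)]
for n,a in [("block",(.44,.61,-.41,-.27,.040,.052)),("thin",(.525,.58,-.38,-.31,.094,.106)),("thick",(.46,.52,-.38,-.29,.095,.115))]:
    q=sel(*a)
    if len(q): print(n,cv2.minAreaRect((q[:,:2]*1000).astype(np.float32)),np.median(q[:,2]),len(q))
# rest/guard/wheel from side and top
for c in("side","top"):
    z=np.load(c+"0.npz"); p=cloud(c,z["d"])
    q=sel(.50,.575,-.145,-.06,.113,.120); print(c,"rest",cv2.minAreaRect((q[:,:2]*1000).astype(np.float32)),np.median(q[:,2]),len(q), np.percentile(q,[2,98],0).round(4).tolist())
    q=sel(.55,.80,-.16,-.05,.13,.24); print("guard lo/hi",np.percentile(q,[1,99],0).round(4).tolist(), "z max",q[:,2].max())
    q=sel(.55,.62,-.13,-.07,.121,.19); 
    for h in np.arange(.121,.19,.012):
        b=q[(q[:,2]>=h)&(q[:,2]<h+.012)]
        if len(b): print(round(h,3),len(b),np.percentile(b[:,0],[2,20,50]).round(4),np.percentile(b[:,1],[2,98]).round(4))
E
```

```text
[ 0.54989088 -0.34674455  0.23082608] [-32.2  19.6  27.2  97.6  -0.  160.7] [ 0.61492209 -0.3620484   0.3732607 ] [[-0.222, 0.94, 0.26], [-0.975, -0.214, -0.06], [-0.001, -0.267, 0.964]] 317.1440780431908
block ((521.679931640625, -339.88116455078125), (62.09555435180664, 124.87384796142578), 77.3471908569336) 0.045750200780904776 4624
thin ((547.8645629882812, -345.906982421875), (23.445016860961914, 14.137298583984375), 77.59335327148438) 0.09939976849797472 413
thick ((488.0976257324219, -332.3160095214844), (45.61830139160156, 13.886341094970703), 79.20092010498047) 0.10122462547431793 685
side rest ((544.4822387695312, -106.56639099121094), (51.96790313720703, 63.49374008178711), 3.05021333694458) 0.11644897737748139 347 [[0.5195, -0.1366, 0.1137], [0.5689, -0.0792, 0.1192]]
guard lo/hi [[0.5893, -0.1209, 0.1312], [0.7059, -0.0516, 0.1887]] z max 0.19054995280803677
0.121 64 [0.5847 0.5862 0.5933] [-0.1159 -0.0946]
0.133 75 [0.5878 0.5908 0.5989] [-0.1225 -0.0818]
0.145 71 [0.5929 0.5968 0.6012] [-0.1159 -0.0705]
0.157 59 [0.6024 0.6066 0.6112] [-0.114  -0.0899]
0.169 28 [0.6148 0.6164 0.6177] [-0.1177 -0.0856]
0.181 35 [0.6125 0.6154 0.6172] [-0.1185 -0.0869]
top rest ((543.9929809570312, -104.96307373046875), (50.30039596557617, 57.92669677734375), 3.7130513191223145) 0.11609780085216681 643 [[0.52, -0.1331, 0.1136], [0.5681, -0.077, 0.1187]]
guard lo/hi [[0.5885, -0.1178, 0.1311], [0.7045, -0.0506, 0.189]] z max 0.19188758874723622
0.121 48 [0.5846 0.5855 0.5878] [-0.1126 -0.0701]
0.133 59 [0.5873 0.5892 0.5919] [-0.1216 -0.0706]
0.145 62 [0.5919 0.5951 0.5983] [-0.1108 -0.0922]
0.157 81 [0.6021 0.6052 0.6096] [-0.1109 -0.0891]
0.169 18 [0.6132 0.6158 0.6165] [-0.1156 -0.0858]
0.181 35 [0.612  0.6146 0.6164] [-0.1155 -0.0859]
```

View pics/w1.png

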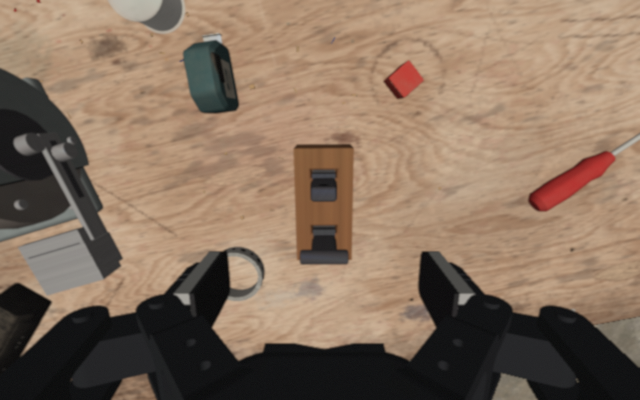

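The wrist view shows the plain handle centred at pixel (323,188), midway between the open fingers. The measured point matches the stated geometry: handle top 0.0995 m, size 23x14 mm. The gap at the rest is about 15 mm. Next is descent and grasp.

play_rows:
  offset:
    - [-0.002,0,0.04]
    - [-0.002,0,0.08]
    - [-0.002,0,0.12]
    - [-0.002,0,0.15]
    - [-0.002,0,0.169]
  twist: [0,0,0,0,0]

```text
clock: 2.92
position: [0.5455, -0.3461, 0.0582]
tcp_rot: [[0.977, -0.214, -0.004], [-0.214, -0.977, 0.002], [-0.004, -0.001, -1.0]]
wrist_force: [1.0, -1.5, 0.3]
gripper_width: 0.998
grasp_force: 0.0
```

play_rows:
  offset:
    - [0,0,0]
    - [0,0,0]
    - [0,0,0]
    - [0,0,0]
    - [0,0,0]
  twist: [0,0,0,0,0]
  claw: -1
  grip_force: 40

```text
clock: 3.33
position: [0.5483, -0.3473, 0.0644]
tcp_rot: [[0.976, -0.218, 0.003], [-0.218, -0.976, -0.002], [0.003, 0.001, -1.0]]
wrist_force: [-0.1, 1.0, 0.8]
gripper_width: 0.303
grasp_force: 0.2
```

play_rows:
  offset:
    - [0,0,0]
    - [0,0,0]
    - [0,0,0]
    - [0,0,0]
    - [0,0,0]
  twist: [0,0,0,0,0]

```text
clock: 3.75
position: [0.5483, -0.3473, 0.0644]
tcp_rot: [[0.976, -0.218, 0.003], [-0.218, -0.976, -0.002], [0.003, 0.001, -1.0]]
wrist_force: [-0.5, -0.0, 6.3]
gripper_width: 0.278
grasp_force: 39.9
```

play_rows:
  offset:
    - [0,0,-0.015]
    - [0,0,-0.04]
    - [0,0,-0.075]
    - [0,0,-0.11]
    - [0,0,-0.13]
  twist: [0,0,0,0,0]

```text
clock: 4.17
position: [0.5479, -0.3471, 0.1971]
tcp_rot: [[0.976, -0.218, 0.004], [-0.218, -0.976, -0.002], [0.004, 0.002, -1.0]]
wrist_force: [0.2, -0.1, -0.1]
gripper_width: 0.275
grasp_force: 39.3
```

play_rows:
  offset:
    - [0,-0.025,0]
    - [-0.005,-0.055,0]
    - [-0.015,-0.085,0]
    - [-0.018,-0.115,0]
    - [-0.02,-0.145,0]
  twist: [0,0,0,0,0]

```text
clock: 4.58
position: [0.5593, -0.1996, 0.1931]
tcp_rot: [[0.976, -0.218, 0.001], [-0.218, -0.976, -0.0], [0.001, 0.0, -1.0]]
wrist_force: [0.2, 0.4, -1.5]
gripper_width: 0.271
grasp_force: 39.4
```

play_rows:
  offset:
    - [-0.003,-0.03,0]
    - [-0.007,-0.05,0]
    - [-0.012,-0.075,0]
    - [-0.018,-0.096,0]
    - [-0.018,-0.096,0]
  twist: [-0.06,-0.12,-0.178,-0.178,-0.178]

```text
clock: 5.0
position: [0.563, -0.1, 0.1931]
tcp_rot: [[0.998, 0.063, 0.001], [0.063, -0.998, 0.001], [0.001, -0.001, -1.0]]
wrist_force: [-0.5, -0.1, -0.7]
gripper_width: 0.272
grasp_force: 39.5
```

play_rows:
  offset:
    - [0,0,0]
    - [0,0,0]
    - [0,0,0]
  twist: [0,0,0]

```text
clock: 5.25
position: [0.5631, -0.1041, 0.1924]
tcp_rot: [[0.998, 0.058, 0.0], [0.058, -0.998, -0.0], [0.0, 0.0, -1.0]]
wrist_force: [0.4, -0.7, -0.4]
gripper_width: 0.277
grasp_force: 39.5
```

```bash
python3 - <<'E'
from h import *
s=monitor.observe(); print(s["position"],s["wrist_force"],s["q"].round(1))
for c,b in (("side",(120,210,270,370)),("top",(160,240,240,320))):
    im,d=optics.get_image(c); np.savez(f"{c}1.npz",im=im,d=d)
    cv2.imwrite(f"pics/{c}1.png",cv2.resize(im[b[0]:b[1],b[2]:b[3],::-1],None,fx=6,fy=6,interpolation=cv2.INTER_CUBIC))
    for r in optics.masks_of(c,"thin_gauge")[:2]:
        p=cloud(c,d,r["mask"]); print(c,r["confidence"],np.round(r["box"]),np.percentile(p,[3,50,97],0).round(4).tolist() if len(p) else None,len(p))
E
```

```text
[ 0.56305721 -0.10406678  0.19244065] [ 0.40627552 -0.66247554 -0.43462572] [-10.5   7.4   8.4  91.   -0.  166.2]
side 0.69 [296. 144. 311. 167.] [[0.549, -0.1195, 0.1439], [0.5608, -0.1104, 0.1796], [0.5746, -0.0953, 0.1966]] 126
```

View pics/side1.png

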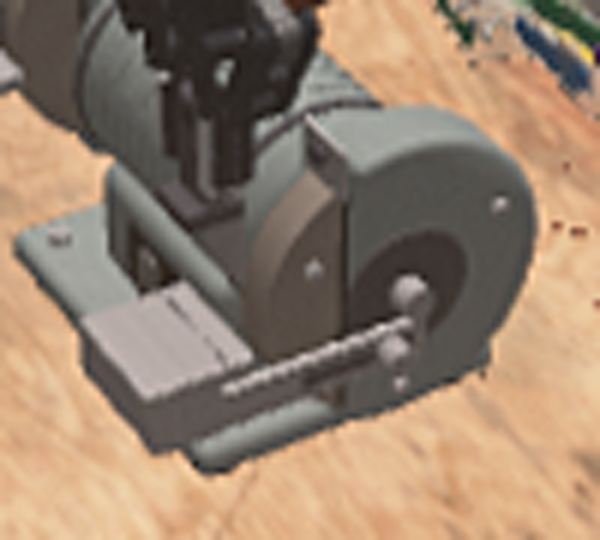

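The gauge hangs over the rest at crop (210,210), with its shoulder roughly above the rest's edge. The wheel face is visible at (300,270), with a clear gap behind the rest. I'll nudge +1 mm and lower gently.

play_rows:
  offset:
    - [0.001,0,0.01]
    - [0.001,0,0.02]
    - [0.001,0,0.03]
    - [0.001,0,0.04]
    - [0.001,0,0.05]
  twist: [0,0,0,0,0]

```text
clock: 5.87
position: [0.5636, -0.1031, 0.1406]
tcp_rot: [[0.998, 0.059, -0.001], [0.059, -0.998, 0.0], [-0.001, -0.0, -1.0]]
wrist_force: [0.3, 0.3, -0.7]
gripper_width: 0.279
grasp_force: 39.5
```

play_rows:
  offset:
    - [0,0,0.001]
    - [0,0,0.002]
    - [0,0,0.003]
    - [0,0,0.004]
    - [0,0,0.005]
  twist: [0,0,0,0,0]

```text
clock: 6.28
position: [0.5642, -0.1033, 0.1378]
tcp_rot: [[0.998, 0.059, 0.001], [0.059, -0.998, -0.0], [0.001, 0.0, -1.0]]
wrist_force: [0.5, -0.1, -0.1]
gripper_width: 0.273
grasp_force: 39.5
```

play_rows:
  offset:
    - [0,0,0.0005]
    - [0,0,0.001]
    - [0,0,0.0015]
    - [0,0,0.002]
    - [0,0,0.002]
  twist: [0,0,0,0,0]

```text
clock: 6.7
position: [0.564, -0.1032, 0.1352]
tcp_rot: [[0.998, 0.059, 0.0], [0.059, -0.998, -0.0], [0.0, 0.0, -1.0]]
wrist_force: [0.1, -0.3, -0.6]
gripper_width: 0.276
grasp_force: 39.5
```

play_rows:
  offset:
    - [0,0,0.0005]
    - [0,0,0.001]
    - [0,0,0.001]
  twist: [0,0,0]

```text
clock: 6.95
position: [0.564, -0.1032, 0.1344]
tcp_rot: [[0.998, 0.059, 0.0], [0.059, -0.998, -0.0], [0.0, 0.0, -1.0]]
wrist_force: [-0.0, -0.6, -0.6]
gripper_width: 0.274
grasp_force: 39.7
```

play_rows:
  offset:
    - [0,0,0.0005]
    - [0,0,0.001]
    - [0,0,0.001]
  twist: [0,0,0]

```text
clock: 7.2
position: [0.5641, -0.1032, 0.1343]
tcp_rot: [[0.998, 0.059, 0.001], [0.059, -0.998, -0.0], [0.001, 0.0, -1.0]]
wrist_force: [-2.8, 0.8, 6.2]
gripper_width: 0.275
grasp_force: 40.6
```

play_rows:
  offset:
    - [0,0,-0.0007]
    - [0,0,-0.0007]
    - [0,0,-0.0007]
    - [0,0,-0.0007]
    - [0,0,-0.0007]
  twist: [0,0,0,0,0]

```text
clock: 7.62
position: [0.5641, -0.1032, 0.1343]
tcp_rot: [[0.998, 0.059, 0.0], [0.059, -0.998, -0.0], [0.0, 0.0, -1.0]]
wrist_force: [-1.1, -0.3, 4.3]
gripper_width: 0.273
grasp_force: 40.2
```

play_rows:
  offset:
    - [0,0,0]
    - [0,0,0]
    - [0,0,0]
    - [0,0,0]
  twist: [0,0,0,0]
  claw: 0.1

```text
clock: 7.95
position: [0.5639, -0.1032, 0.1336]
tcp_rot: [[0.998, 0.059, -0.001], [0.059, -0.998, 0.0], [-0.001, -0.0, -1.0]]
wrist_force: [-1.8, -0.1, -0.0]
gripper_width: 0.545
grasp_force: 0.0
```

play_rows:
  offset:
    - [0,0,-0.01]
    - [0,0,-0.03]
    - [0,0,-0.05]
    - [0,0,-0.07]
    - [0,0,-0.08]
  twist: [0,0,0,0,0]

```text
clock: 8.37
position: [0.5645, -0.1033, 0.2172]
tcp_rot: [[0.998, 0.059, 0.003], [0.059, -0.998, -0.001], [0.003, 0.001, -1.0]]
wrist_force: [0.4, -0.8, 0.1]
gripper_width: 0.544
grasp_force: 0.0
```

play_rows:
  offset:
    - [-0.03,0,0]
    - [-0.07,0,0]
    - [-0.1,0,0]
    - [-0.12,0,0]
    - [-0.12,0,0]
  twist: [0,0,0,0,0]
  claw: -1

```text
clock: 8.78
position: [0.4414, -0.1104, 0.2151]
tcp_rot: [[0.998, 0.059, 0.001], [0.059, -0.998, -0.0], [0.001, 0.0, -1.0]]
wrist_force: [-1.5, -1.2, 1.3]
gripper_width: 0.003
grasp_force: 0.0
```

```bash
python3 - <<'E'
from h import *
s=monitor.observe(); print(s["position"],s["wrist_force"])
for c,b in (("side",(130,210,260,360)),("wrist",(0,400,0,640))):
    i=optics.camera_info(c); im,d=optics.get_image(c); np.savez(f"{c}2.npz",im=im,d=d)
    f=6 if c=="side" else 1
    cv2.imwrite(f"pics/{c}2.png",cv2.resize(im[b[0]:b[1],b[2]:b[3],::-1],None,fx=f,fy=f,interpolation=cv2.INTER_CUBIC))
    p=cloud(c,d,None,i)
    def sel(x0,x1,y0,y1,z0,z1): return p[(p[:,0]>x0)&(p[:,0]<x1)&(p[:,1]>y0)&(p[:,1]<y1)&(p[:,2]>z0)&(p[:,2]<z1)]
    for n,a in [("handle top",(.54,.59,-.13,-.08,.163,.178)),("rest",(.50,.575,-.145,-.06,.112,.120)),("lip",(.50,.54,-.145,-.06,.09,.112))]:
        q=sel(*a)
        if len(q)>5: print(c,n,cv2.minAreaRect((q[:,:2]*1000).astype(np.float32)),np.median(q,0).round(4),np.percentile(q,[3,97],0).round(4).tolist(),len(q))
E
```

```text
[ 0.4413988  -0.11043115  0.21508278] [-1.50145266 -1.19124491  1.31681922]
side handle top ((564.3216552734375, -105.86714172363281), (13.333982467651367, 25.25540542602539), 1.385070562362671) [ 0.5635 -0.1092  0.1692] [[0.558, -0.1177, 0.164], [0.5704, -0.0942, 0.172]] 52
side rest ((545.8535766601562, -106.14971160888672), (54.06163787841797, 62.53201675415039), 4.590153217315674) [ 0.5396 -0.1145  0.1164] [[0.5198, -0.1361, 0.113], [0.5686, -0.079, 0.1188]] 302
side lip ((520.4933471679688, -110.4859848022461), (19.048295974731445, 61.685516357421875), 19.64533042907715) [ 0.5213 -0.1245  0.1013] [[0.518, -0.1384, 0.0908], [0.538, -0.0823, 0.1116]] 111
wrist handle top ((561.4376220703125, -103.27375030517578), (12.12131404876709, 23.836647033691406), 3.1132960319519043) [ 0.5611 -0.1032  0.1695] [[0.5558, -0.1142, 0.1646], [0.567, -0.0922, 0.1711]] 1210
wrist rest ((542.6492309570312, -104.90174865722656), (50.217079162597656, 58.16929244995117), 3.8046393394470215) [ 0.5392 -0.1057  0.1159] [[0.5187, -0.1324, 0.1146], [0.5653, -0.0773, 0.1173]] 5154
wrist lip ((517.6738891601562, -106.48017883300781), (0.0900425985455513, 56.53645706176758), 3.696925163269043) [ 0.5172 -0.1001  0.0949] [[0.5159, -0.1336, 0.0907], [0.5194, -0.0794, 0.1116]] 55
```

View pics/side2.png

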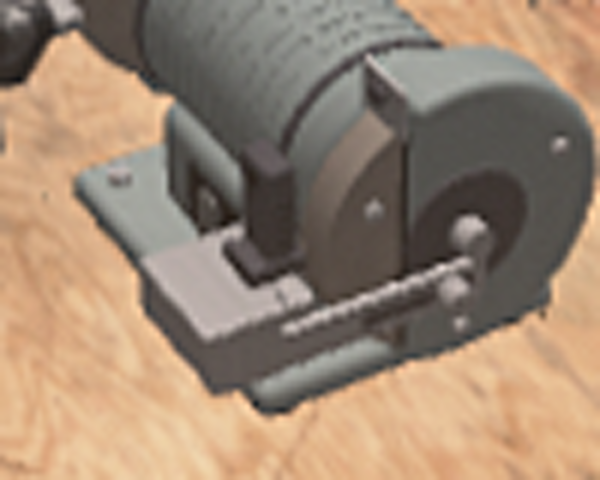

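The side view shows the gauge standing upright on the rest at crop (268,215), in front of the wheel. The wrist depth puts its origin about 2.8 mm ahead of the rest edge, centred in y. Now I'll go down in front of the lip with the fingers shut.

play_rows:
  offset:
    - [0,0,0.03]
    - [0,0,0.06]
    - [0,0,0.09]
    - [0,0,0.115]
    - [0,0,0.115]
  twist: [0,0,0,0,0]

```text
clock: 9.3
position: [0.4425, -0.1096, 0.0939]
tcp_rot: [[0.998, 0.06, -0.007], [0.06, -0.998, 0.002], [-0.007, -0.002, -1.0]]
wrist_force: [-0.5, 0.0, 0.7]
gripper_width: 0.002
grasp_force: 0.0
```

play_rows:
  offset:
    - [0.02,0,0]
    - [0.035,0,0]
    - [0.045,0,0]
    - [0.05,0,0]
    - [0.055,0,0]
  twist: [0,0,0,0,0]

```text
clock: 9.72
position: [0.4999, -0.107, 0.0996]
tcp_rot: [[0.998, 0.06, 0.0], [0.06, -0.998, -0.0], [0.0, 0.0, -1.0]]
wrist_force: [-0.7, -0.7, 0.1]
gripper_width: -0.005
grasp_force: 0.0
```

play_rows:
  offset:
    - [0.001,0,0]
    - [0.002,0,0]
    - [0.003,0,0]
    - [0.004,0,0]
    - [0.004,0,0]
  twist: [0,0,0,0,0]

```text
clock: 10.13
position: [0.503, -0.1069, 0.0992]
tcp_rot: [[0.998, 0.059, 0.0], [0.059, -0.998, -0.0], [0.0, 0.0, -1.0]]
wrist_force: [0.1, -1.2, 0.4]
gripper_width: 0.004
grasp_force: 0.0
```

play_rows:
  offset:
    - [0.0006,0,0]
    - [0.0012,0,0]
    - [0.0018,0,0]
    - [0.0024,0,0]
    - [0.003,0,0]
  twist: [0,0,0,0,0]

```text
clock: 10.55
position: [0.5061, -0.1066, 0.099]
tcp_rot: [[0.998, 0.059, 0.0], [0.059, -0.998, 0.0], [0.0, -0.0, -1.0]]
wrist_force: [0.5, 0.5, 0.5]
gripper_width: -0.001
grasp_force: 0.0
```

play_rows:
  offset:
    - [0.0006,0,0]
    - [0.0012,0,0]
    - [0.0018,0,0]
    - [0.0024,0,0]
    - [0.003,0,0]
  twist: [0,0,0,0,0]

```text
clock: 10.97
position: [0.508, -0.1065, 0.0989]
tcp_rot: [[0.998, 0.059, -0.002], [0.059, -0.998, -0.0], [-0.002, -0.0, -1.0]]
wrist_force: [-7.6, -0.3, 3.9]
gripper_width: 0.0
grasp_force: 3.6
```

play_rows:
  offset:
    - [0.0005,0,0]
    - [0.001,0,0]
    - [0.0015,0,0]
    - [0.002,0,0]
    - [0.0025,0,0]
  twist: [0,0,0,0,0]

```text
clock: 11.38
position: [0.5105, -0.1063, 0.0989]
tcp_rot: [[0.998, 0.059, -0.002], [0.059, -0.998, -0.0], [-0.002, -0.0, -1.0]]
wrist_force: [-7.0, -1.6, 4.2]
gripper_width: 0.002
grasp_force: 3.6
```

play_rows:
  offset:
    - [0.0005,0,0]
    - [0.001,0,0]
    - [0.0015,0,0]
    - [0.002,0,0]
    - [0.0025,0,0]
  twist: [0,0,0,0,0]

```text
clock: 11.8
position: [0.513, -0.1062, 0.0989]
tcp_rot: [[0.998, 0.059, -0.002], [0.059, -0.998, -0.0], [-0.002, -0.0, -1.0]]
wrist_force: [-5.9, -0.0, 3.4]
gripper_width: -0.001
grasp_force: 3.6
```

play_rows:
  offset:
    - [0.0004,0,0]
    - [0.0008,0,0]
    - [0.0012,0,0]
    - [0.0016,0,0]
    - [0.002,0,0]
  twist: [0,0,0,0,0]

```text
clock: 12.22
position: [0.515, -0.106, 0.0989]
tcp_rot: [[0.998, 0.059, -0.002], [0.059, -0.998, -0.0], [-0.002, -0.0, -1.0]]
wrist_force: [-6.9, -0.3, 4.2]
gripper_width: 0.001
grasp_force: 3.6
```

play_rows:
  offset:
    - [0.0002,0,0]
    - [0.0004,0,0]
    - [0.0006,0,0]
    - [0.0008,0,0]
    - [0.001,0,0]
  twist: [0,0,0,0,0]

```text
clock: 12.63
position: [0.5159, -0.106, 0.0989]
tcp_rot: [[0.998, 0.059, -0.002], [0.059, -0.998, -0.0], [-0.002, -0.0, -1.0]]
wrist_force: [-7.5, -0.5, 4.4]
gripper_width: -0.007
grasp_force: 3.8
```

play_rows:
  offset:
    - [0.0002,0,0]
    - [0.0004,0,0]
    - [0.0006,0,0]
    - [0.0008,0,0]
    - [0.001,0,0]
  twist: [0,0,0,0,0]

```text
clock: 13.05
position: [0.5169, -0.1059, 0.0989]
tcp_rot: [[0.998, 0.059, -0.002], [0.059, -0.998, -0.0], [-0.002, -0.0, -1.0]]
wrist_force: [-7.1, -0.3, 4.1]
gripper_width: -0.0
grasp_force: 3.8
```

play_rows:
  offset:
    - [0.0002,0,0]
    - [0.0004,0,0]
    - [0.0006,0,0]
    - [0.0008,0,0]
    - [0.001,0,0]
  twist: [0,0,0,0,0]

```text
clock: 13.47
position: [0.5179, -0.1059, 0.0989]
tcp_rot: [[0.998, 0.059, -0.002], [0.059, -0.998, -0.0], [-0.002, -0.0, -1.0]]
wrist_force: [-7.1, -0.6, 5.0]
gripper_width: -0.003
grasp_force: 3.8
```

play_rows:
  offset:
    - [0.0002,0,0]
    - [0.0004,0,0]
    - [0.0006,0,0]
    - [0.0008,0,0]
    - [0.0008,0,0]
  twist: [0,0,0,0,0]

```text
clock: 13.88
position: [0.5187, -0.1058, 0.0989]
tcp_rot: [[0.998, 0.059, -0.002], [0.059, -0.998, -0.0], [-0.002, -0.0, -1.0]]
wrist_force: [-7.3, -1.2, 3.1]
gripper_width: -0.004
grasp_force: 3.7
```

play_rows:
  offset:
    - [0.0002,0,0]
    - [0.0004,0,0]
    - [0.0006,0,0]
    - [0.0008,0,0]
    - [0.0008,0,0]
  twist: [0,0,0,0,0]

```text
clock: 14.3
position: [0.5187, -0.1058, 0.0989]
tcp_rot: [[0.998, 0.059, -0.004], [0.059, -0.998, -0.0], [-0.004, -0.0, -1.0]]
wrist_force: [-11.7, 0.2, 5.4]
gripper_width: 0.001
grasp_force: 5.8
```

play_rows:
  offset:
    - [0,0,0]
    - [0,0,0]
  twist: [0,0]

```text
clock: 14.47
position: [0.5187, -0.1058, 0.0989]
tcp_rot: [[0.998, 0.059, -0.004], [0.059, -0.998, -0.0], [-0.004, -0.0, -1.0]]
wrist_force: [-11.8, -1.5, 6.9]
gripper_width: -0.002
grasp_force: 5.8
```

play_rows:
  offset:
    - [-0.001,0,0]
    - [-0.003,0,0]
    - [-0.008,0,0]
    - [-0.02,0,0]
    - [-0.04,0,0]
  twist: [0,0,0,0,0]

```text
clock: 14.88
position: [0.4811, -0.1081, 0.0987]
tcp_rot: [[0.998, 0.06, 0.001], [0.06, -0.998, 0.0], [0.001, -0.0, -1.0]]
wrist_force: [0.6, 0.3, 0.5]
gripper_width: -0.001
grasp_force: 0.0
```

play_rows:
  offset:
    - [-0.025,0,-0.02]
    - [-0.04,0,-0.05]
    - [-0.04,0,-0.08]
    - [-0.04,0,-0.115]
    - [-0.04,0,-0.115]
  twist: [0,0,0,0,0]

```text
clock: 15.3
position: [0.4421, -0.111, 0.2206]
tcp_rot: [[0.998, 0.059, 0.009], [0.059, -0.998, -0.002], [0.009, 0.003, -1.0]]
wrist_force: [0.5, -0.4, -0.0]
gripper_width: -0.003
grasp_force: 0.0
```

play_rows:
  offset:
    - [0,0,0]
    - [0,0,0]
    - [0,0,0]
  twist: [0,0,0]
  claw: 0.2

```text
clock: 15.55
position: [0.4404, -0.1104, 0.2128]
tcp_rot: [[0.998, 0.059, -0.002], [0.059, -0.998, 0.0], [-0.002, -0.001, -1.0]]
wrist_force: [-0.1, 0.3, -0.4]
gripper_width: 0.421
grasp_force: 0.0
```

```bash
python3 - <<'E'
from h import *
s=monitor.observe(); print(s["position"],s["tcp_rot"].round(3).tolist(),s["wrist_force"])
for c in ("wrist","side"):
    i=optics.camera_info(c); im,d=optics.get_image(c)
    if c=="wrist": cv2.imwrite("pics/w3.png",im[:,:,::-1])
    p=cloud(c,d,None,i)
    def sel(x0,x1,y0,y1,z0,z1): return p[(p[:,0]>x0)&(p[:,0]<x1)&(p[:,1]>y0)&(p[:,1]<y1)&(p[:,2]>z0)&(p[:,2]<z1)]
    for n,a in [("handle top",(.55,.59,-.13,-.08,.163,.178)),("rest",(.51,.575,-.145,-.06,.112,.120))]:
        q=sel(*a)
        if len(q)>5: print(c,n,cv2.minAreaRect((q[:,:2]*1000).astype(np.float32)),np.median(q,0).round(4),np.percentile(q,[3,97],0).round(4).tolist(),len(q))
E
```

```text
[ 0.44035631 -0.11041023  0.21275041] [[0.998, 0.059, -0.002], [0.059, -0.998, 0.0], [-0.002, -0.001, -1.0]] [-0.05028826  0.33729742 -0.40510599]
wrist handle top ((564.3959350585938, -102.93600463867188), (1.4373222589492798, 21.838075637817383), 2.5466322898864746) [ 0.5643 -0.1027  0.165 ] [[0.5636, -0.1129, 0.1631], [0.5653, -0.0931, 0.1674]] 121
wrist rest ((552.7364501953125, -104.25956726074219), (47.7191276550293, 58.201541900634766), 3.8707146644592285) [ 0.5487 -0.1043  0.1159] [[0.53, -0.1318, 0.1145], [0.573, -0.0767, 0.1174]] 5057
side handle top ((572.8551025390625, -105.76270294189453), (14.450213432312012, 25.522029876708984), 4.057185649871826) [ 0.5714 -0.107   0.1696] [[0.566, -0.1178, 0.1632], [0.5798, -0.094, 0.1723]] 54
side rest ((552.2078247070312, -106.56961059570312), (44.92410659790039, 62.75719451904297), 1.030301809310913) [ 0.5482 -0.1124  0.1165] [[0.5305, -0.1359, 0.1131], [0.5722, -0.0777, 0.1191]] 266
```

View pics/w3.png

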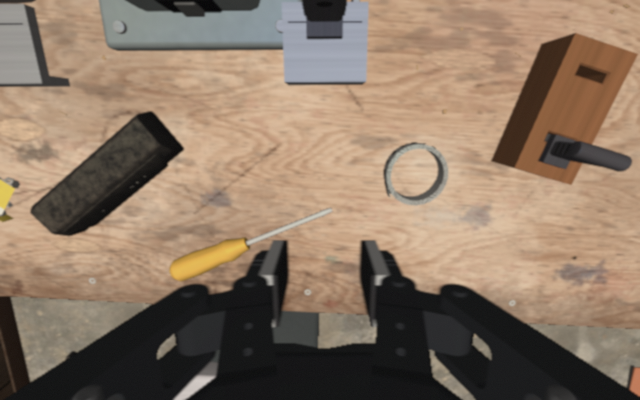

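The wrist view shows the gauge in the gap at (325,15), on the rest at (325,50), with the fingers well off. The far slot is empty at (592,73). I'm returning to the handle.

play_rows:
  offset:
    - [0.03,0,0]
    - [0.07,0,0]
    - [0.1,0,0]
    - [0.125,0,0]
    - [0.132,0,0]
  twist: [0,0,0,0,0]

```text
clock: 16.07
position: [0.5749, -0.1023, 0.2115]
tcp_rot: [[0.998, 0.06, -0.002], [0.06, -0.998, 0.001], [-0.002, -0.001, -1.0]]
wrist_force: [0.3, -0.9, -0.1]
gripper_width: 0.599
grasp_force: 0.0
```

play_rows:
  offset:
    - [0,0,0.02]
    - [0,0,0.04]
    - [0,0,0.06]
    - [0,0,0.072]
    - [0,0,0.072]
  twist: [0,0,0,0,0]

```text
clock: 16.48
position: [0.5708, -0.1024, 0.1387]
tcp_rot: [[0.998, 0.059, -0.005], [0.059, -0.998, 0.001], [-0.005, -0.001, -1.0]]
wrist_force: [-1.0, -0.8, -0.5]
gripper_width: 0.6
grasp_force: 0.0
```

play_rows:
  offset:
    - [0,0,0.002]
    - [0,0,0.005]
    - [0,0,0.005]
  twist: [0,0,0]

```text
clock: 16.73
position: [0.5728, -0.1028, 0.1377]
tcp_rot: [[0.998, 0.059, 0.001], [0.059, -0.998, -0.0], [0.001, 0.0, -1.0]]
wrist_force: [0.6, 0.4, 0.3]
gripper_width: 0.6
grasp_force: 0.0
```

play_rows:
  offset:
    - [0,0,0]
    - [0,0,0]
    - [0,0,0]
    - [0,0,0]
    - [0,0,0]
  twist: [0,0,0,0,0]
  claw: -1
  grip_force: 30

```text
clock: 17.15
position: [0.5728, -0.1027, 0.1378]
tcp_rot: [[0.998, 0.059, 0.001], [0.059, -0.998, -0.0], [0.001, 0.0, -1.0]]
wrist_force: [-0.6, 0.8, 5.1]
gripper_width: 0.275
grasp_force: 30.8
```

play_rows:
  offset:
    - [0,0,0]
    - [0,0,0]
  twist: [0,0]

```text
clock: 17.32
position: [0.5728, -0.1027, 0.1378]
tcp_rot: [[0.998, 0.059, 0.001], [0.059, -0.998, -0.0], [0.001, 0.0, -1.0]]
wrist_force: [-0.4, 0.2, 6.3]
gripper_width: 0.272
grasp_force: 30.8
```

play_rows:
  offset:
    - [0,0,-0.0008]
    - [0,0,-0.0016]
    - [0,0,-0.0024]
    - [0,0,-0.0032]
    - [0,0,-0.004]
  twist: [0,0,0,0,0]

```text
clock: 17.73
position: [0.5727, -0.1026, 0.1405]
tcp_rot: [[0.998, 0.059, -0.0], [0.059, -0.998, 0.0], [-0.0, -0.0, -1.0]]
wrist_force: [4.6, -0.2, -5.8]
gripper_width: 0.275
grasp_force: 29.7
```

play_rows:
  offset:
    - [0,0,-0.001]
    - [0,0,-0.002]
    - [0,0,-0.003]
    - [0,0,-0.004]
    - [0,0,-0.005]
  twist: [0,0,0,0,0]

```text
clock: 18.15
position: [0.5726, -0.1027, 0.1462]
tcp_rot: [[0.998, 0.059, 0.0], [0.059, -0.998, -0.0], [0.0, 0.0, -1.0]]
wrist_force: [4.5, 0.1, -6.3]
gripper_width: 0.278
grasp_force: 29.7
```

play_rows:
  offset:
    - [0,0,-0.001]
    - [0,0,-0.002]
    - [0,0,-0.003]
    - [0,0,-0.004]
    - [0,0,-0.005]
  twist: [0,0,0,0,0]

```text
clock: 18.57
position: [0.5726, -0.1027, 0.1511]
tcp_rot: [[0.998, 0.059, 0.0], [0.059, -0.998, 0.0], [0.0, -0.0, -1.0]]
wrist_force: [5.2, 0.7, -6.1]
gripper_width: 0.277
grasp_force: 29.7
```

play_rows:
  offset:
    - [0.0002,0,-0.0008]
    - [0.0004,0,-0.0016]
    - [0.0006,0,-0.0024]
    - [0.0006,0,-0.0032]
    - [0.0006,0,-0.004]
  twist: [0,0,0,0,0]

```text
clock: 18.98
position: [0.5728, -0.1027, 0.155]
tcp_rot: [[0.998, 0.059, -0.001], [0.059, -0.998, 0.0], [-0.001, -0.0, -1.0]]
wrist_force: [1.7, -0.8, -4.7]
gripper_width: 0.276
grasp_force: 29.8
```

play_rows:
  offset:
    - [0.0001,0,-0.0008]
    - [0.0002,0,-0.0016]
    - [0.0003,0,-0.0024]
    - [0.0003,0,-0.0032]
    - [0.0003,0,-0.004]
  twist: [0,0,0,0,0]

```text
clock: 19.4
position: [0.5731, -0.1026, 0.1589]
tcp_rot: [[0.998, 0.059, -0.001], [0.059, -0.998, 0.0], [-0.001, -0.0, -1.0]]
wrist_force: [-1.5, -0.2, -4.2]
gripper_width: 0.276
grasp_force: 29.8
```

play_rows:
  offset:
    - [0,0,-0.001]
    - [0,0,-0.002]
    - [0,0,-0.003]
    - [0,0,-0.004]
    - [0,0,-0.005]
  twist: [0,0,0,0,0]

```text
clock: 19.82
position: [0.5732, -0.1026, 0.1641]
tcp_rot: [[0.998, 0.059, -0.0], [0.059, -0.998, -0.0], [-0.0, 0.0, -1.0]]
wrist_force: [-3.7, -0.0, -3.5]
gripper_width: 0.278
grasp_force: 30.0
```

play_rows:
  offset:
    - [0,0,-0.002]
    - [0,0,-0.004]
    - [0,0,-0.006]
    - [0,0,-0.008]
    - [0,0,-0.01]
  twist: [0,0,0,0,0]

```text
clock: 20.23
position: [0.5738, -0.1026, 0.1746]
tcp_rot: [[0.998, 0.059, 0.001], [0.059, -0.998, -0.0], [0.001, 0.0, -1.0]]
wrist_force: [-1.4, 0.2, -1.2]
gripper_width: 0.275
grasp_force: 30.1
```

play_rows:
  offset:
    - [0,0,-0.005]
    - [0,0,-0.01]
    - [0,0,-0.02]
    - [0,0,-0.03]
    - [0,0,-0.03]
  twist: [0,0,0,0,0]

```text
clock: 20.65
position: [0.5744, -0.1027, 0.2071]
tcp_rot: [[0.998, 0.059, 0.004], [0.059, -0.998, -0.001], [0.004, 0.001, -1.0]]
wrist_force: [-0.4, 0.7, -0.2]
gripper_width: 0.277
grasp_force: 30.2
```

The gauge came out with a steady 4–6 N drag. I'm carrying it back above the empty slot.

play_rows:
  offset:
    - [-0.004,0.025,0]
    - [-0.009,0.055,0]
    - [-0.014,0.085,0]
    - [-0.019,0.115,0]
    - [-0.024,0.145,0]
  twist: [0,0,0,0,0]

```text
clock: 21.07
position: [0.558, -0.2502, 0.2043]
tcp_rot: [[0.998, 0.06, 0.001], [0.06, -0.998, -0.0], [0.001, 0.0, -1.0]]
wrist_force: [0.0, 0.2, -0.6]
gripper_width: 0.275
grasp_force: 30.3
```

play_rows:
  offset:
    - [-0.005,0.03,0]
    - [-0.01,0.055,0]
    - [-0.014,0.08,0]
    - [-0.0155,0.0965,0]
    - [-0.0155,0.0965,0]
  twist: [0.06,0.12,0.178,0.178,0.178]

```text
clock: 21.48
position: [0.5478, -0.3492, 0.2034]
tcp_rot: [[0.975, -0.222, -0.0], [-0.222, -0.975, -0.001], [-0.0, 0.001, -1.0]]
wrist_force: [0.8, 0.0, -1.6]
gripper_width: 0.275
grasp_force: 30.3
```

play_rows:
  offset:
    - [0,0,0.02]
    - [0,0,0.03]
    - [0,0,0.03]
    - [0,0,0.03]
    - [0,0,0.03]
  twist: [0,0,0,0,0]

```text
clock: 21.9
position: [0.5486, -0.3456, 0.1748]
tcp_rot: [[0.976, -0.218, 0.001], [-0.218, -0.976, -0.0], [0.001, 0.0, -1.0]]
wrist_force: [-1.2, -0.3, -0.3]
gripper_width: 0.277
grasp_force: 30.3
```

```bash
python3 - <<'E'
from h import *
s=monitor.observe(); print(s["position"],s["tcp_rot"].round(3).tolist(),s["wrist_force"])
ims=[]
for c in ("wrist","side","top"):
    i=optics.camera_info(c); im,d=optics.get_image(c); np.savez(c+"4.npz",im=im,d=d); K=np.array(i["K"]);R=np.array(i["orientation"]);e=np.array(i["eye"])
    b=(100,330,220,420) if c=="wrist" else (215,315,290,390) if c=="side" else (180,280,340,440)
    f=2 if c=="wrist" else 3.5
    ims.append(cv2.resize(im[b[0]:b[1],b[2]:b[3],::-1],(400,460) if c=="wrist" else (380,380),interpolation=cv2.INTER_CUBIC))
    p=cloud(c,d,None,i)
    q=p[(p[:,0]>.44)&(p[:,0]<.61)&(p[:,1]>-.41)&(p[:,1]<-.27)&(p[:,2]>.042)&(p[:,2]<.050)]
    r=cv2.minAreaRect((q[:,:2]*1000).astype(np.float32)); print(c,r)
    a=np.radians(r[2]-90); g=np.array([np.cos(a),np.sin(a)]); sl=np.array(r[0])/1000+.036*g; print("slot",sl,"yaw",np.degrees(a))
    q=p[(np.abs(p[:,0]-.555)<.035)&(np.abs(p[:,1]+.346)<.035)&(p[:,2]>.11)&(p[:,2]<.20)]
    for h in np.arange(.115,.2,.008):
        k=q[(q[:,2]>=h)&(q[:,2]<h+.008)]
        if len(k)>3:
            t=np.stack([(k[:,:2]-sl)@g,(k[:,:2]-sl)@np.array([-g[1],g[0]])],1); print(c,round(h,3),len(k),np.percentile(t,[3,50,97],0).round(4).tolist())
H=max(x.shape[0] for x in ims[:2]); o=np.zeros((460,780,3),np.uint8); o[:,:400]=ims[0]; o[:380,400:]=ims[1]; cv2.imwrite("pics/s4.png",o)
E
```

```text
[ 0.54862923 -0.34556868  0.17483861] [[0.976, -0.218, 0.001], [-0.218, -0.976, -0.0], [0.001, 0.0, -1.0]] [-1.24844749 -0.30389853 -0.29484818]
wrist ((541.6232299804688, -344.42620849609375), (62.166908264160156, 83.8384780883789), 77.41023254394531)
slot [ 0.57675764 -0.35227309] yaw -12.589767456054688
wrist 0.115 32 [[-0.0209, -0.008], [-0.0205, 0.0009], [-0.0201, 0.0084]]
wrist 0.123 147 [[-0.0202, -0.0109], [-0.0199, 0.0005], [-0.0194, 0.0115]]
wrist 0.131 154 [[-0.0202, -0.0111], [-0.0198, -0.0001], [-0.0195, 0.0114]]
wrist 0.139 180 [[-0.0203, -0.011], [-0.0199, -0.0001], [-0.0195, 0.0115]]
wrist 0.147 211 [[-0.0202, -0.0111], [-0.0199, -0.0001], [-0.0195, 0.0115]]
wrist 0.155 560 [[-0.0246, -0.0112], [-0.0213, 0.0004], [-0.0196, 0.0117]]
wrist 0.163 244 [[-0.0247, -0.0106], [-0.0234, 0.0001], [-0.0229, 0.011]]
wrist 0.171 362 [[-0.0248, -0.013], [-0.0234, 0.0001], [-0.0188, 0.0132]]
wrist 0.179 710 [[-0.0245, -0.0225], [-0.023, 0.0004], [-0.0184, 0.0229]]
wrist 0.187 933 [[-0.0244, -0.0237], [-0.023, -0.0001], [-0.0184, 0.0242]]
wrist 0.195 667 [[-0.0247, -0.0237], [-0.023,
[... 452 characters left out ...]
9, -0.0111], [-0.0005, -0.0026]]
side 0.155 78 [[-0.0243, -0.0133], [-0.0177, -0.0075], [0.0005, 0.011]]
side 0.163 29 [[-0.0201, -0.013], [-0.0156, -0.0102], [-0.0035, 0.0074]]
side 0.171 12 [[-0.0186, -0.0185], [-0.0164, 0.0019], [-0.0106, 0.0137]]
side 0.179 34 [[-0.0197, -0.0247], [-0.0161, -0.0183], [0.0006, 0.0139]]
side 0.187 47 [[-0.0198, -0.0261], [-0.0159, -0.0177], [-0.0046, 0.013]]
side 0.195 31 [[-0.0198, -0.0268], [-0.0155, -0.0234], [-0.0021, 0.0126]]
top ((542.9019775390625, -328.9136962890625), (32.28568649291992, 76.79159545898438), 77.32881927490234)
slot [ 0.5780252  -0.33681049] yaw -12.671180725097656
top 0.187 6 [[-0.0335, 0.0037], [-0.0329, 0.0089], [-0.0287, 0.0102]]
```

View pics/s4.png

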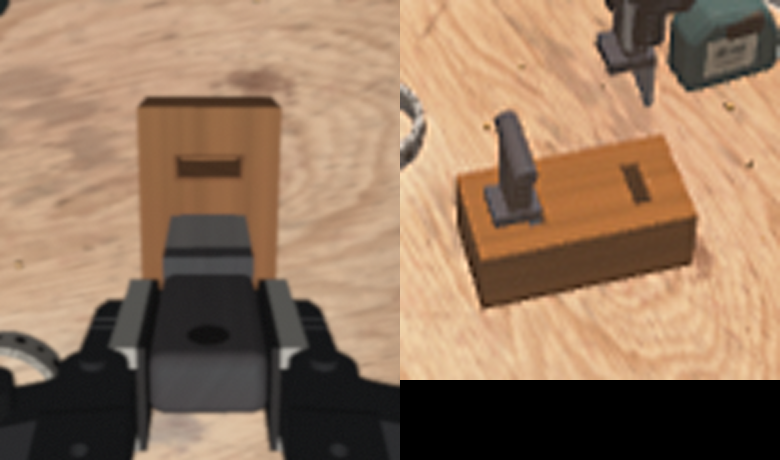

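The wrist view at left shows the empty slot at (209,167), with the gauge centred over it sideways. Depth puts the blade within 1 mm of the slot centre, and the side view at right agrees. I'm lowering it in.

play_rows:
  offset:
    - [0.0005,0,0.015]
    - [0.0005,0,0.03]
    - [0.0005,0,0.045]
    - [0.0005,0,0.06]
    - [0.0005,0,0.065]
  twist: [0,0,0,0,0]

```text
clock: 22.47
position: [0.5483, -0.3457, 0.1071]
tcp_rot: [[0.976, -0.218, -0.002], [-0.218, -0.976, 0.001], [-0.002, -0.001, -1.0]]
wrist_force: [-0.5, 0.6, -1.2]
gripper_width: 0.274
grasp_force: 30.3
```

play_rows:
  offset:
    - [0,0,0.002]
    - [0,0,0.004]
    - [0,0,0.006]
    - [0,0,0.008]
    - [0,0,0.01]
  twist: [0,0,0,0,0]

```text
clock: 22.88
position: [0.5492, -0.3463, 0.0996]
tcp_rot: [[0.976, -0.218, 0.001], [-0.218, -0.976, -0.001], [0.001, 0.0, -1.0]]
wrist_force: [-0.0, -0.7, -1.2]
gripper_width: 0.273
grasp_force: 30.3
```

play_rows:
  offset:
    - [0,0,0.002]
    - [0,0,0.004]
    - [0,0,0.006]
    - [0,0,0.008]
    - [0,0,0.01]
  twist: [0,0,0,0,0]

```text
clock: 23.3
position: [0.5488, -0.3461, 0.0888]
tcp_rot: [[0.976, -0.218, -0.0], [-0.218, -0.976, -0.0], [-0.0, 0.0, -1.0]]
wrist_force: [0.3, 1.3, -1.2]
gripper_width: 0.274
grasp_force: 30.3
```

play_rows:
  offset:
    - [0,0,0.003]
    - [0,0,0.006]
    - [0,0,0.009]
    - [0,0,0.012]
    - [0,0,0.015]
  twist: [0,0,0,0,0]

```text
clock: 23.72
position: [0.5488, -0.3462, 0.0736]
tcp_rot: [[0.976, -0.218, -0.0], [-0.218, -0.976, 0.0], [-0.0, -0.0, -1.0]]
wrist_force: [0.6, -0.2, -0.7]
gripper_width: 0.268
grasp_force: 30.3
```

play_rows:
  offset:
    - [0,0,0.001]
    - [0,0,0.002]
    - [0,0,0.003]
    - [0,0,0.004]
    - [0,0,0.005]
  twist: [0,0,0,0,0]

```text
clock: 24.13
position: [0.5489, -0.3462, 0.069]
tcp_rot: [[0.976, -0.218, 0.0], [-0.218, -0.976, -0.0], [0.0, 0.0, -1.0]]
wrist_force: [0.1, 0.4, -1.2]
gripper_width: 0.276
grasp_force: 30.3
```

play_rows:
  offset:
    - [0,0,0.0005]
    - [0,0,0.001]
    - [0,0,0.0015]
    - [0,0,0.0015]
  twist: [0,0,0,0]

```text
clock: 24.47
position: [0.5489, -0.3462, 0.0679]
tcp_rot: [[0.976, -0.218, 0.0], [-0.218, -0.976, -0.0], [0.0, 0.0, -1.0]]
wrist_force: [-1.1, 0.8, 1.9]
gripper_width: 0.279
grasp_force: 30.6
```

Seated at the predicted height, with a light touch. I'll release and withdraw.

play_rows:
  offset:
    - [0,0,0]
    - [0,0,0]
    - [0,0,0]
    - [0,0,0]
    - [0,0,0]
  twist: [0,0,0,0,0]
  claw: 0.5

```text
clock: 24.88
position: [0.5489, -0.3462, 0.0675]
tcp_rot: [[0.976, -0.218, 0.0], [-0.218, -0.976, -0.0], [0.0, 0.0, -1.0]]
wrist_force: [0.7, -0.1, 0.2]
gripper_width: 0.753
grasp_force: 0.0
```

play_rows:
  offset:
    - [0,0,-0.01]
    - [0,0,-0.03]
    - [0,0,-0.06]
    - [0,0,-0.1]
    - [0,0,-0.13]
  twist: [0,0,0,0,0]

```text
clock: 25.3
position: [0.5487, -0.3461, 0.2011]
tcp_rot: [[0.976, -0.218, 0.001], [-0.218, -0.976, -0.001], [0.002, 0.001, -1.0]]
wrist_force: [1.2, -0.4, 0.3]
gripper_width: 0.75
grasp_force: 0.0
```

play_rows:
  offset:
    - [-0.03,0.02,0]
    - [-0.06,0.04,0]
    - [-0.09,0.06,0]
    - [-0.11,0.08,0]
    - [-0.11,0.08,0]
  twist: [0,0,0,0,0]

```text
clock: 25.72
position: [0.4204, -0.4022, 0.1992]
tcp_rot: [[0.975, -0.222, 0.0], [-0.222, -0.975, -0.002], [0.001, 0.002, -1.0]]
wrist_force: [0.3, 0.2, -0.0]
gripper_width: 0.75
grasp_force: 0.0
```

play_rows:
  offset:
    - [0,0,0]
    - [0,0,0]
    - [0,0,0]
    - [0,0,0]
  twist: [0,0,0,0]

```text
clock: 26.05
position: [0.4249, -0.3997, 0.1975]
tcp_rot: [[0.976, -0.217, 0.0], [-0.217, -0.976, 0.0], [-0.0, -0.0, -1.0]]
wrist_force: [-0.2, 0.3, 0.5]
gripper_width: 0.751
grasp_force: 0.0
```

```bash
python3 - <<'E'
from h import *
s=monitor.observe(); print(s["position"],s["wrist_force"])
for c in ("top","side"):
    i=optics.camera_info(c); im,d=optics.get_image(c)
    if c=="side": cv2.imwrite("pics/s5.png",cv2.resize(im[80:310,180:430,::-1],None,fx=2.4,fy=2.4,interpolation=cv2.INTER_CUBIC))
    p=cloud(c,d,None,i)
    def sel(x0,x1,y0,y1,z0,z1): return p[(p[:,0]>x0)&(p[:,0]<x1)&(p[:,1]>y0)&(p[:,1]<y1)&(p[:,2]>z0)&(p[:,2]<z1)]
    for n,a in [("thin",(.525,.58,-.38,-.31,.090,.112)),("thick",(.46,.52,-.38,-.29,.09,.115)),("rest",(.515,.583,-.145,-.06,.113,.120))]:
        q=sel(*a)
        if len(q)>5: print(c,n,cv2.minAreaRect((q[:,:2]*1000).astype(np.float32)),np.median(q,0).round(4),np.percentile(q,97,0).round(4).tolist(),len(q))
E
```

```text
[ 0.42490847 -0.39968374  0.19746803] [-0.20731601  0.33081065  0.53773831]
top thin ((548.4358520507812, -345.2082824707031), (22.696205139160156, 13.54508113861084), 80.26721954345703) [ 0.5479 -0.3447  0.0993] [0.5558, -0.3345, 0.1022] 78
top thick ((488.3824157714844, -331.7566223144531), (45.407718658447266, 14.14980411529541), 76.24209594726562) [ 0.4877 -0.3317  0.1017] [0.4969, -0.3105, 0.1048] 150
top rest ((556.5185546875, -104.22352600097656), (53.13533401489258, 58.02878952026367), 3.1968705654144287) [ 0.555  -0.1044  0.1161] [0.5791, -0.077, 0.1187] 648
side thin ((548.6188354492188, -349.6721496582031), (23.717939376831055, 14.290132522583008), 79.6026382446289) [ 0.5472 -0.3515  0.0996] [0.5551, -0.3389, 0.1027] 83
side thick ((489.2144470214844, -348.93792724609375), (25.258296966552734, 9.940281867980957), 45.6503791809082) [ 0.4864 -0.3551  0.1013] [0.4932, -0.339, 0.1045] 37
```

View pics/s5.png

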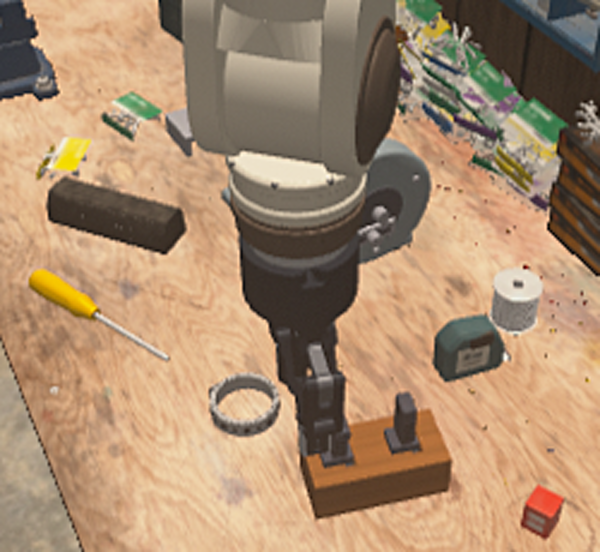

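The view shows the gauge back in its slot at (405,425), the crossbar gauge and bystanders unmoved, and the gripper free at z 0.197 m. The depth check puts the gauge's top where it was at the start. Handing in.

```bash
python3 -c "
from plant import ticket
print(ticket.finish_job())"
```

```text
the job is handed in; nothing more can be done
None
```

The job is handed in, though the hand-in returned no verdict: the rest was pushed in to about 12 N, the gauge drew out with a 3.5–6 N drag and is back in the far slot, and everything else is where it started.

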